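# Shut off and blank the bench air manifold

### The job

Shut off the bench air manifold: first swing the valve's yellow lever its full quarter turn, counter-clockwise seen from above, until it stands square across the pipe against its stop. Then press the red cap on the outlet straight down until it sits fully home on its brass collar. Do not shift or knock over the bottle, tape roll, tin and wooden drum that stand close around it.

Things in the scene. Friction and masses are not known exactly. Their poses are not given: they have to be found in the camera images.
- manifold: Air manifold fixed on the bench: grey base 120 x 320 x 12 mm, steel pipe on it (top 58 mm up), brass valve in the middle, capped outlet near one end, small gauge (62 mm high). Origin: on the bench below the valve's turning axis. y: along the pipe, away from the outlet, which lies at y = -120 mm; x: across the pipe to the gauge's side, away from the robot at yaw 0; z up. Yaw within 25 degrees.
- valve_lever (a joint): Angle of the lever about its vertical axis, rad: 0 = open, lever over the pipe, pointing along the manifold's +y; grows counter-clockwise seen from above to 1.571 = shut, at the stop, lever square across the pipe, pointing along the manifold's -x. It needs about 4 N at the sleeve, stays where it is left, and starts between 0 and 0.35.
- lever_grip (a point): Middle of the lever's yellow sleeve, 95 mm from the turning axis and 100 mm above the bench. The sleeve is 88 mm long (46 to 134 mm from the axis), 22 mm wide, 13 mm high (93.5 to 106.5 mm above the bench). Its y axis points outward along the lever. Below it the air is free down to 58 mm above the bench.
- valve_axis (a point): Point on the vertical turning axis of the lever, 100 mm above the bench; the stem nut there rises to 113 mm.
- outlet_cap (a joint): How far the red cap has been pressed down, m: 0 = standing 12 mm proud of its collar, 0.012 = fully home. It starts between 0 and 0.003, needs about 6 N and stays where it is left.
- cap_top (a point): Centre of the flat top of the round red ribbed cap, 59 mm across and 30 mm high. The top is 94 mm above the bench when the joint reads 0 and 82 mm when fully home.
- oil_bottle: Cream bottle with a red cap, 48 mm across, 124 mm high, standing loose close behind the manifold. Origin: centre of its underside.
- masking_tape: Roll of masking tape lying flat, 100 mm across, 24 mm high, loose close behind the manifold. Origin: centre of its underside.
- tin_tall: Dark tin with a red band and a grey lid, 53 mm across, 100 mm high, standing loose close to the right of the manifold. Origin: centre of its underside.
- wood_roll: Turned wooden drum, 68 mm across, 69 mm high, standing loose close to the left of the manifold. Origin: centre of its underside.

How it is judged:
By the outcome, as a careful person would: the job done as asked, in the order asked, and still so for the second after the job is handed in, with the robot touching nothing.
It also fails if it takes over 51 s, if anything falls off the work surface, if the arm or the gripper's body presses on something with over 40 N, if the wrist force passes 120 N, or if a joint passes its speed limit or range.

### The arm

A 6-joint arm with a two-finger parallel gripper is mounted at the origin on a cart in front of the work surface, level with it; the furniture and walls round the work are solid. World frame = base frame: x ahead of the robot, y to its left, z up, the work surface at z = 0. Lengths are in mm, angles in rad, forces in N, time in s.
With the tool pointing down it reaches from about 350 to 975 mm from the base axis. Payload 7.1 kg.
Tool frame: the origin (TCP) lies midway between the tips of the shut fingers; the grasp point (between the pads) lies 19 mm behind it; z points along the fingers, y is the line along which they close (so a half turn about z gives the same grasp; the last joint's range is limited). The gripper opens to 88 mm and grips with 3 to 60 N. Pads are 20 mm wide; open, the fingers measure 115 mm over their backs; the gripper's body (75 mm by 178 mm) begins 61 mm behind the grasp point.
Start: joints at [1.261, 0.423, 1.63, -0, 1.089, -0.019], TCP at [179.167, 598.752, 200.375] pointing down, gripper open.
Joint ranges: [-3, 3], [-0.9, 2.11], [0.09, 2.58], [-1.31, 4.45], [0.11, 2.69], [-2.54, 2.54]. Speed limits (rad/s): [2.39, 2.39, 3.01, 3.14, 3.14, 3.14].

### API

Orientations are given as a rotation vector (axis times angle).
In Python, from workcell import ctrl gives the robot as it stands. The module is installed in compiled form; this text tells all that it offers.
- The arm moves only by the tool apply_moves, never from a script. Its argument "targets" is a list of rows, each a list of 3 entries, a list of its own where there are three numbers: the opening, from -1 (shut) to 1 (fully open), then the shift along the tool's x, y, z normalised to -1 to 1, where 1 is 5 cm, then the turn, a rotation vector about the tool's x, y, z normalised to -1 to 1, where 1 is 90 degrees. In form: [[jaw, [x, y, z], [wx, wy, wz]], ...]. A call has 1 to 8 rows; each row shifts and turns the commanded pose from where the row before left it, along the tool's axes as they then stand; what a row does not reach is not made up. A row lasts 1/8 s, in which the tool goes at most 62.5 mm and 10.7 degrees, less where a joint would pass 70% of its speed; a pose out of reach is approached as far as the arm can. A call with a number of a shift or a turn outside -1 to 1 is refused whole. A call with a gripper value outside its range is refused whole. The fingers move at their own pace and stop on an object; the grip force is fixed at half the most. Time passes only in rows, so rows that do not move let the fingers close. It gives the time, the measured TCP pose, the force, the opening and the grip force at its end, in the units of the state.
- ctrl.get_obs(): the state, without advancing time (a new reading comes with each control period).
- ctrl.get_image(name): name is "scene" or "side" or "wrist"; returns a dict with "pixels" (480x640x3 uint8, blue, green, red), "camera_matrix" (3x3 intrinsics, pixels), "view" (4x4, takes a point from world to camera coordinates); the wrist camera has in their place "hand_eye" (4x4, takes a point from camera to tool coordinates, whose origin is the TCP and whose axes are the flange's). Camera axes: x right, y down, z forward; pixel columns grow to the right and rows downward; lengths in mm; the calibration is good to about 2 mm. The wrist camera is an equidistant fisheye: a pixel r from the principal point sees the ray r / f radians off the axis. A picture is of the moment at which its call begins: read the wrist's pose just before it. There is no depth.
- ctrl.close_job(): hands the job in; it is judged then, once.
Trained networks look in the newest picture that a camera, given by its name, has taken for a name from the list of things; names that differ only in an ending like _2 or _b are one class to them, and where a whole thing is asked for, a point or a joint stands for the part that bears it (a point fixed in the world has none). Each returns a list of dicts, best first, with "score" (0 to 1); they miss things now and then, are a little off and sometimes report something else, mostly with a low value. They report only what shows in the picture. A call takes as long as a camera call.
- ctrl.masks_of(label, camera): "region" (480x640 bool, what is visible of it) and "bbox" ([left, top, right, bottom] in pixels, round what is visible of it).
- ctrl.pinpoint(label, camera): "xy" ([column, row] in pixels: a listed point, or the origin of a listed thing).
The state is a dict: "t": time; "qpos": joint angles; "qvel": joint speeds; "joint_torque": joint torques, N m; "ee_pos": TCP position; "orientation": TCP orientation; "ft_force": force on the tool from outside, world axes, zero at the start; "moment": the same for the moment, N m; "width": finger opening in mm; "grasp_force": force on a finger pad.
Only numpy, scipy, OpenCV 4.12 (cv2) and the standard library are available. Lean on these libraries where they do the work, as an engineer would, in place of code of your own. Each camera call takes 0.05 s, during which the arm holds its last target. There are 200 camera calls.

## Working session

There is one attempt and no reset: what is moved stays moved. The work goes in short steps, Python scripts to look and compute and a tool call to move; the robot and the scene stay as the last step left them, time stands still between calls to the robot, and variables do not carry over. Pictures are saved under pics/ and viewed, at most 10 in all, crops included, and the job is handed in when it is done.

Besides the shell and the picture viewer there is one more tool, called in YAML: its name, and indented under it one key for each argument. apply_moves: Moves the arm, as the interface text tells. Scaled input: -1 to 1 covers 5 cm each way for a shift and 90 degrees each way for a turn. Its arguments: {"type":"object","properties":{"targets":{"type":"array"}},"required":["targets"]}

```bash
mkdir -p pics
cat > h.py <<'E'
import numpy as np, cv2
from scipy.spatial.transform import Rotation as R
from workcell import ctrl
def grab(c):
    im=ctrl.get_image(c); return im
def ray(im,uv):
    K=np.array(im["camera_matrix"]);V=np.array(im["view"])
    d=V[:3,:3].T@(np.linalg.inv(K)@np.array([uv[0],uv[1],1.]))
    return -V[:3,:3].T@V[:3,3], d/np.linalg.norm(d)
def at_z(im,uv,z):
    o,d=ray(im,uv); return o+d*(z-o[2])/d[2]
def tri(rs):
    A=sum(np.eye(3)-np.outer(d,d) for o,d in rs);b=sum((np.eye(3)-np.outer(d,d))@o for o,d in rs)
    return np.linalg.solve(A,b)
E
python3 - <<'E'
from h import *
np.set_printoptions(precision=1,suppress=True)
names={"manifold":0,"lever_grip":100,"valve_axis":100,"cap_top":93,"oil_bottle":0,"masking_tape":0,"tin_tall":0,"wood_roll":0}
ims={}
for c in("scene","side"):
    ims[c]=grab(c); cv2.imwrite(f"pics/{c}0.png",ims[c]["pixels"])
for n,z in names.items():
    rs=[]
    for c in ims:
        p=ctrl.pinpoint(n,c)
        for q in p[:2]: print(n,c,np.array(q["xy"]),round(q["score"],2),at_z(ims[c],q["xy"],z))
        if p: rs.append(ray(ims[c],p[0]["xy"]))
    if len(rs)==2: print("   tri",tri(rs))
o=ctrl.get_obs();print(o["t"],o["ee_pos"],o["orientation"],o["width"],o["ft_force"])
E
```

```text
manifold side [297.4 272.9] 0.88 [549.2 163.    0. ]
lever_grip scene [265.7 238. ] 0.88 [540.1 257.  100. ]
lever_grip side [290.  213.6] 0.82 [542.7 269.8 100. ]
   tri [542.2 262.4 100.7]
valve_axis scene [300.6 261.8] 0.84 [550.6 155.5 100. ]
valve_axis scene [238.4 236.9] 0.65 [500.2 292.1 100. ]
valve_axis side [299.5 241.2] 0.56 [557.7 162.2 100. ]
valve_axis side [249.  350.8] 0.22 [ 445.9 -126.5  100. ]
   tri [557.7 167.3  92.5]
cap_top scene [325.5 304.7] 0.86 [522.3  45.2  93. ]
cap_top side [284.5 282.4] 0.97 [516.9  42.1  93. ]
   tri [517.2  37.8  99.4]
oil_bottle scene [360.6 262.2] 0.96 [723.2 183.9   0. ]
oil_bottle side [368.4 262.7] 0.74 [726.3 178.5   0. ]
   tri [728.9 189.2  -7.9]
masking_tape scene [408.2 305.1] 0.81 [708.3  28.5   0. ]
masking_tape side [373.9 311.6] 0.61 [707.6  21.7  -0. ]
   tri [709.3  27.8  -3.3]
tin_tall scene [321.  410.3] 0.8 [435.5 -57.    0. ]
tin_tall side [247.5 351.4] 0.9 [431.6 -52.8   0. ]
   tri [432.4 -60.6   8.6]
wood_roll scene [240.5 237.6] 0.9 [565.3 418.6   0. ]
wood_roll side [296.3 207.2] 0.78 [566.  433.5   0. ]
   tri [565.2 420.1   4.3]
0.9 [179.2 598.7 200.4] [-0.5 -3.1 -0. ] 87.65913495157602 [-0.5  0.6  0.1]
```

View pics/scene0.png

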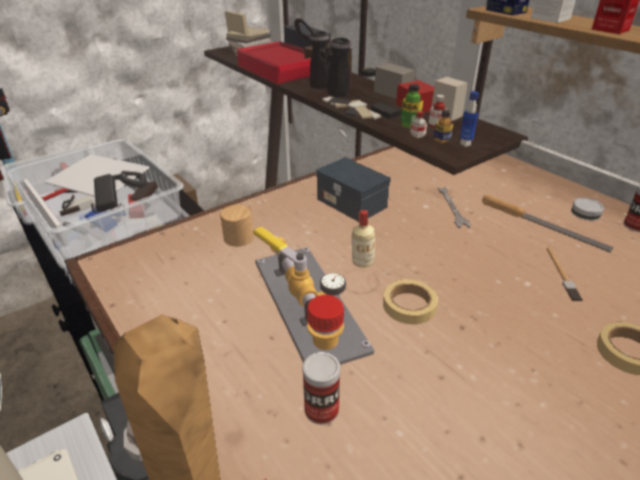

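View pics/side0.png

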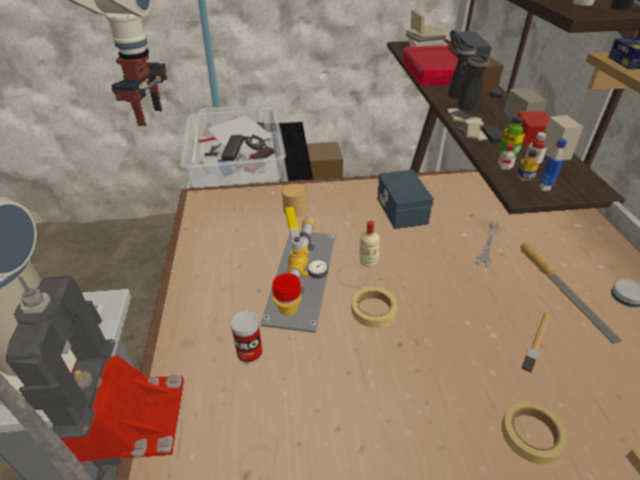

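The scene shows the manifold with the cap at (325,305), the valve at (300,262) and the lever at (266,238). The tin is at (321,388), drum (237,225), bottle (363,243) and tape (410,301). In the side view they are at cap (285,282), lever (291,218), tin (247,337), bottle (369,248) and drum (293,200). I still need to place the paper bag at (165,400) in the scene view before planning the approach.

Run:
```python
from h import *
np.set_printoptions(precision=1,suppress=True)
ims={c:grab(c) for c in("scene","side","wrist")}
for c in("scene","side"):
    o,d=ray(ims[c],(165,400)); print(c,"cam",o)
    V=ims[c]["view"];K=ims[c]["camera_matrix"]
    for p in [(0,0,0),(179,599,200),(300,0,0)]:
        q=np.array(V)@[*p,1]; q=np.array(K)@q[:3]; print(p,q[:2]/q[2],q[2])
for z in (0,100,200,300): print(z,[at_z(ims["scene"],u,z)[:2] for u in((165,320),(150,470),(210,470))])
print(ims["wrist"]["hand_eye"],ims["wrist"]["camera_matrix"])
cv2.imwrite("pics/w0.png",ims["wrist"]["pixels"])
```

```text
scene cam [ 158.3 -426.1  644.9]
(0, 0, 0) [ -6.6 570.7] 574.8365593586539
(179, 599, 200) [  4.7 178.9] 937.0226942167567
(300, 0, 0) [223.6 431.7] 721.1455630838299
side cam [ 519.9 -618.9  758.3]
(0, 0, 0) [ 36.3 349.9] 921.7298813503278
(179, 599, 200) [152.1 124.9] 1264.3045823771754
(300, 0, 0) [184.8 336.5] 943.217174419713
0 [array([323.1, 270.9]), array([192. ,   8.4]), array([257.5, -41.1])]
100 [array([297.5, 162.9]), array([186.8, -59. ]), array([ 242.1, -100.8])]
200 [array([272. ,  54.8]), array([ 181.6, -126.4]), array([ 226.7, -160.5])]
300 [array([246.4, -53.3]), array([ 176.4, -193.7]), array([ 211.4, -220.2])]
[[  -0.    -1.    -0.2   67.4]
 [   1.    -0.     0.    -1.1]
 [  -0.    -0.2    1.  -184.3]
 [   0.     0.     0.     1. ]] [[371.6   0.  317. ]
 [  0.  371.6 240.2]
 [  0.    0.    1. ]]
```

View pics/w0.png

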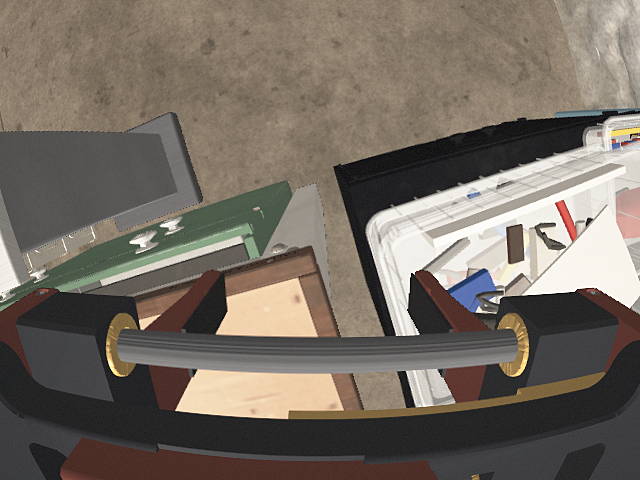

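The bag is near the scene camera, off the work path. I'll keep the tool yaw, which nearly matches the manifold's, and bring the wrist camera above the manifold.

apply_moves:
  targets:
    - [-1,[-0.4,-0.23,-0.2],[0,0,0]]
    - [-1,[-0.8,-0.47,-0.2],[0,0,0]]
    - [-1,[-0.8,-0.47,-0.2],[0,0,0]]
    - [-1,[-0.8,-0.47,-0.2],[0,0,0]]
    - [-1,[-0.8,-0.47,-0.2],[0,0,0]]
    - [-1,[-0.8,-0.47,0],[0,0,0]]
    - [-1,[-0.8,-0.47,0],[0,0,0]]
    - [-1,[-0.8,-0.47,0],[0,0,0]]

```text
t: 2.05
ee_pos: [417.4, 341.9, 251.2]
orientation: [0.456, 3.107, 0.001]
ft_force: [0.3, 0.6, 0.7]
width: 11.1
grasp_force: 0.0
```

apply_moves:
  targets:
    - [-1,[-0.8,-0.47,0],[0,0,0]]
    - [-1,[-0.8,-0.47,0],[0,0,0]]
    - [-1,[-0.8,-0.47,0],[0,0,0]]
    - [-1,[-0.8,-0.47,0],[0,0,0]]
    - [-1,[-0.8,-0.47,0],[0,0,0]]
    - [-1,[-0.8,-0.47,0],[0,0,0]]
    - [-1,[-0.8,-0.47,0],[0,0,0]]
    - [-1,[0,0,0],[0,0,0]]

```text
t: 3.05
ee_pos: [638.6, 102.7, 250.7]
orientation: [0.461, 3.107, -0.001]
ft_force: [-0.2, 0.6, 0.3]
width: 0.2
grasp_force: 0.0
```

```bash
cat >> h.py <<'E'
def wray(im,ob,uv):
    K=np.array(im["camera_matrix"]);H=np.array(im["hand_eye"])
    d=(np.array(uv)-K[:2,2])/K[0,0]; r=np.linalg.norm(d)
    c=np.array([*(d/r*np.sin(r)),np.cos(r)]) if r>1e-9 else np.array([0,0,1.])
    T=R.from_rotvec(ob["orientation"]).as_matrix()
    return T@H[:3,3]+np.array(ob["ee_pos"]), T@H[:3,:3]@c
def wz(im,ob,uv,z):
    o,d=wray(im,ob,uv); return o+d*(z-o[2])/d[2]
NZ={"lever_grip":100,"valve_axis":100,"cap_top":92,"manifold":0,"oil_bottle":0,"tin_tall":0,"wood_roll":0,"masking_tape":0}
def look(name,labels=NZ):
    ob=ctrl.get_obs(); im=ctrl.get_image("wrist"); cv2.imwrite(f"pics/{name}.png",im["pixels"])
    for n in labels:
        for q in ctrl.pinpoint(n,"wrist")[:2]: print(n,np.round(q["xy"]),round(q["score"],2),np.round(wz(im,ob,q["xy"],NZ[n]),1))
    return ob,im
E
python3 - <<'E'
from h import *
look("w1")
E
```

```text
lever_grip [444.  75.] 0.96 [539.1 254.6 100. ]
valve_axis [349. 110.] 0.71 [549.5 158.5 100. ]
cap_top [219. 120.] 0.84 [520.4  42.7  92. ]
manifold [340. 118.] 0.72 [548.2 157.2   0. ]
manifold [534.  86.] 0.54 [564.6 419.6   0. ]
oil_bottle [401. 254.] 0.84 [727.7 183.7   0. ]
wood_roll [535.  85.] 0.8 [563.5 421.2   0. ]
```

View pics/w1.png

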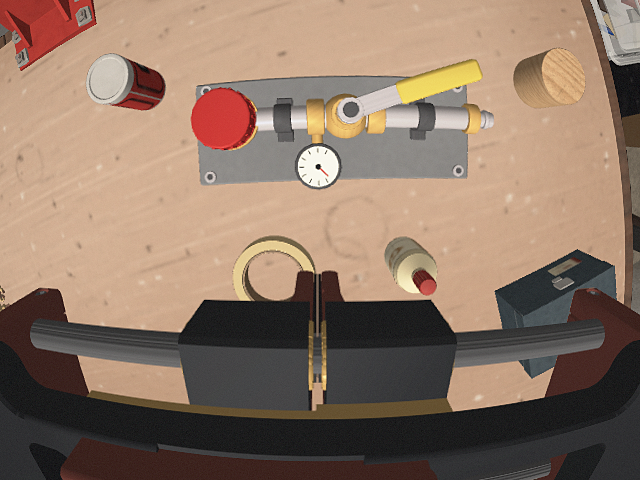

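The wrist view shows the valve nut at (349,110), the lever sleeve at (440,82), the cap at (222,118), the drum at (548,78), the tin at (125,80) and the bottle at (412,268). The manifold yaw is about -14°, and the lever is about 20° open-side of the pipe. Next I turn the tool and position it on the clockwise side of the lever.

apply_moves:
  targets:
    - [-1,[0,0,0],[0,0,0.093]]
    - [-1,[0,0,0],[0,0,0.093]]
    - [-1,[0,0,0],[0,0,0.093]]
    - [-1,[0,0,0],[0,0,0.093]]
    - [-1,[0,0,0],[0,0,0.093]]
    - [-1,[0,0,0],[0,0,0.093]]
    - [-1,[0,0,0],[0,0,0.093]]
    - [-1,[0,0,0],[0,0,0.093]]

```text
t: 4.5
ee_pos: [636.9, 106.7, 250.4]
orientation: [-2.099, -2.337, 0.0]
ft_force: [-0.2, 0.5, 0.3]
width: 0.4
grasp_force: 0.0
```

apply_moves:
  targets:
    - [-1,[0.77,-0.2,0],[0,0,0]]
    - [-1,[0.77,-0.2,0],[0,0,0]]
    - [-1,[0.77,-0.2,0],[0,0,0]]
    - [-1,[0.77,-0.2,0],[0,0,0]]
    - [-1,[0,0,0.8],[0,0,0]]
    - [-1,[0,0,0.8],[0,0,0]]
    - [-1,[0,0,0],[0,0,0]]

```text
t: 5.38
ee_pos: [577.8, 254.4, 167.5]
orientation: [-2.092, -2.34, 0.009]
ft_force: [0.1, 0.5, -0.2]
width: 0.7
grasp_force: 0.0
```

apply_moves:
  targets:
    - [-1,[0,0,0.6],[0,0,0]]
    - [-1,[0,0,0.6],[0,0,0]]
    - [-1,[0,0,0.58],[0,0,0]]
    - [-1,[0,-0.1,0],[0,0,0]]
    - [-1,[0,-0.1,0],[0,0,0]]
    - [-1,[0,0,0],[0,0,0]]

```text
t: 6.12
ee_pos: [571.0, 254.2, 83.3]
orientation: [2.094, 2.341, 0.004]
ft_force: [-0.6, 0.6, -0.1]
width: 0.8
grasp_force: 0.0
```

apply_moves:
  targets:
    - [-1,[0,-0.1,0.06],[0,0,0]]
    - [-1,[0.04,-0.22,0],[0,0,-0.078]]
    - [-1,[0.04,-0.22,0],[0,0,-0.078]]
    - [-1,[0.04,-0.22,0],[0,0,-0.078]]
    - [-1,[0,0,0],[0,0,0]]

```text
t: 6.75
ee_pos: [532.0, 251.7, 79.0]
orientation: [1.632, 2.684, 0.001]
ft_force: [0.6, 0.3, 0.4]
width: 0.8
grasp_force: 0.1
```

Run:
```python
from h import *
look("w2",["lever_grip","valve_axis"])
```

```text
lever_grip [273. 282.] 0.69 [510.4 245.9 100. ]
```

View pics/w2.png

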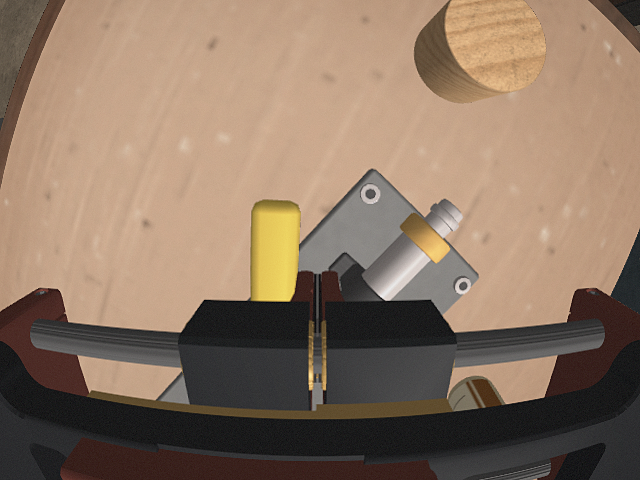

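The wrist view shows the sleeve at (275,250), lying against the fingers and parallel to tool x, so the lever is moving with the tool. I'll continue the arc.

apply_moves:
  targets:
    - [-1,[0.04,-0.22,0],[0,0,-0.078]]
    - [-1,[0.04,-0.22,0],[0,0,-0.078]]
    - [-1,[0.04,-0.22,0],[0,0,-0.078]]
    - [-1,[0.04,-0.22,0],[0,0,-0.078]]
    - [-1,[0.04,-0.22,0],[0,0,-0.078]]
    - [-1,[0.02,-0.11,0],[0,0,-0.039]]
    - [-1,[0,0,0],[0,0,0]]

```text
t: 7.78
ee_pos: [481.5, 218.4, 78.4]
orientation: [-0.655, -3.072, 0.0]
ft_force: [-1.2, 0.7, 0.3]
width: 0.4
grasp_force: 0.3
```

apply_moves:
  targets:
    - [-1,[0.03,-0.1,0],[0,0,-0.033]]
    - [-1,[0.03,-0.1,0],[0,0,-0.033]]
    - [-1,[0.03,-0.1,0],[0,0,-0.033]]
    - [-1,[0,0,0],[0,0,0]]

```text
t: 8.28
ee_pos: [472.7, 206.1, 78.5]
orientation: [0.415, 3.113, 0.0]
ft_force: [1.2, 1.1, 0.0]
width: 0.6
grasp_force: 0.7
```

apply_moves:
  targets:
    - [-1,[0,-0.05,0],[0,0,-0.011]]
    - [-1,[0,0,0],[0,0,0]]

```text
t: 8.52
ee_pos: [471.5, 203.7, 78.4]
orientation: [0.385, 3.118, 0.0]
ft_force: [1.0, 2.9, 0.4]
width: 0.6
grasp_force: 1.5
```

apply_moves:
  targets:
    - [-1,[0,-0.05,0],[0,0,0]]
    - [-1,[0,0,0],[0,0,0]]

```text
t: 8.78
ee_pos: [470.9, 202.0, 78.5]
orientation: [0.386, 3.117, 0.002]
ft_force: [-0.0, 6.8, -0.0]
width: 0.8
grasp_force: 3.6
```

apply_moves:
  targets:
    - [-1,[0,-0.05,0],[0,0,0]]
    - [-1,[0,0,0],[0,0,0]]

```text
t: 9.02
ee_pos: [471.0, 201.7, 78.6]
orientation: [0.388, 3.116, 0.008]
ft_force: [0.2, 19.1, -4.0]
width: 0.6
grasp_force: 9.2
```

apply_moves:
  targets:
    - [-1,[0,-0.05,0],[0,0,0]]
    - [-1,[0,0,0],[0,0,0]]

```text
t: 9.28
ee_pos: [471.1, 201.4, 78.8]
orientation: [0.389, 3.115, 0.014]
ft_force: [-0.9, 31.6, -8.2]
width: 0.2
grasp_force: 14.9
```

The lever is against its stop: the force climbs while the position holds. I'll back off, rise and check from above.

apply_moves:
  targets:
    - [-1,[0,0.3,0],[0,0,0]]
    - [-1,[0,0.3,0],[0,0,0]]
    - [-1,[0,0,-0.6],[0,0,0]]
    - [-1,[0,0,-0.9],[0,0,0]]
    - [-1,[-0.3,-0.2,-0.9],[0,0,0]]
    - [-1,[-0.8,-0.5,-0.6],[0,0,0]]
    - [-1,[-0.8,-0.6,-0.3],[0,0,0]]
    - [-1,[-0.8,-0.6,0],[0,0,0]]

```text
t: 10.28
ee_pos: [586.3, 99.3, 245.1]
orientation: [0.384, 3.116, -0.0]
ft_force: [0.4, -0.9, -0.5]
width: 0.6
grasp_force: 0.0
```

apply_moves:
  targets:
    - [-1,[-0.4,-0.3,0],[0,0,0]]
    - [-1,[0,0,0],[0,0,0]]

```text
t: 10.52
ee_pos: [600.6, 80.1, 242.7]
orientation: [-0.388, -3.116, 0.001]
ft_force: [-0.2, -0.2, -0.1]
width: 0.5
grasp_force: 0.0
```

Run:
```python
from h import *
o,im=look("w3"); print(o["ee_pos"],o["orientation"],o["ft_force"])
m=ctrl.masks_of("outlet_cap","wrist")
for q in m[:1]: print(q["bbox"],q["score"])
```

```text
lever_grip [390.  41.] 0.9 [455.1 182.6 100. ]
valve_axis [392. 149.] 0.59 [551.2 160.  100. ]
valve_axis [373. 148.] 0.25 [546.6 143.  100. ]
cap_top [257. 148.] 0.72 [521.1  43.7  92. ]
manifold [375. 151.] 0.56 [553.9 159.8   0. ]
oil_bottle [423. 283.] 0.74 [726.7 184.5   0. ]
tin_tall [172. 105.] 0.96 [436.1 -57.2   0. ]
wood_roll [561. 125.] 0.58 [567.1 420.9   0. ]
masking_tape [392. 148.] 0.34 [554.7 179.7   0. ]
[600.62599809  80.08568877 242.66069658] [-3.87733763e-01 -3.11615841e+00  7.68103034e-04] [-0.23101432 -0.1514875  -0.13248975]
[224.3, 112.5, 290.3, 179.8] 0.55
```

View pics/w3.png

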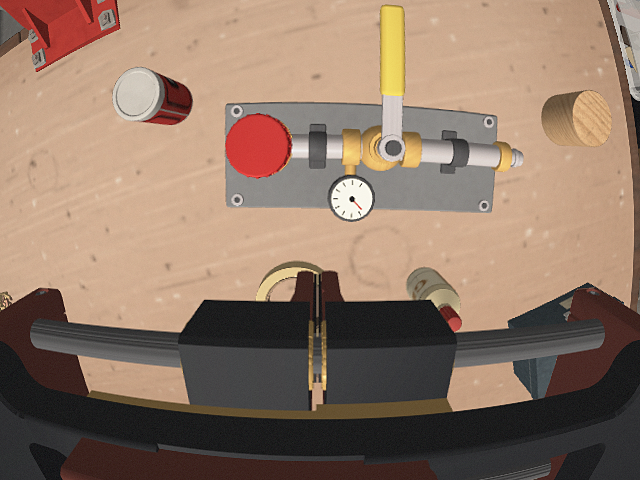

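The lever now stands square across the pipe, with its sleeve at (392,50) and nut at (393,149). The cap is at (258,146), and all neighbours are where they were. Next I move over the cap and lower the tool.

apply_moves:
  targets:
    - [-1,[0.45,-0.37,0],[0,0,0]]
    - [-1,[0.46,-0.37,0],[0,0,0]]
    - [-1,[0.45,-0.37,0],[0,0,0]]
    - [-1,[0,0,0.6],[0,0,0]]
    - [-1,[0,0,0.9],[0,0,0]]
    - [-1,[0,0,0.8],[0,0,0]]
    - [-1,[0,0,0.3],[0,0,0]]
    - [-1,[0,0,0],[0,0,0]]

```text
t: 12.02
ee_pos: [520.8, 43.9, 113.1]
orientation: [-0.384, -3.117, 0.0]
ft_force: [0.6, -0.3, -0.3]
width: 0.8
grasp_force: 0.0
```

apply_moves:
  targets:
    - [-1,[0,0,0.2],[0,0,0]]
    - [-1,[0,0,0.15],[0,0,0]]
    - [-1,[0,0,0.1],[0,0,0]]
    - [-1,[0,0,0.06],[0,0,0]]
    - [-1,[0,0,0],[0,0,0]]

```text
t: 12.65
ee_pos: [521.0, 43.8, 87.8]
orientation: [-0.384, -3.118, 0.0]
ft_force: [0.2, -0.1, -0.7]
width: 0.2
grasp_force: 0.0
```

apply_moves:
  targets:
    - [-1,[0,0,0.06],[0,0,0]]
    - [-1,[0,0,0],[0,0,0]]

```text
t: 12.9
ee_pos: [520.9, 43.8, 84.8]
orientation: [-0.384, -3.118, 0.0]
ft_force: [-0.7, 0.9, 0.4]
width: 0.3
grasp_force: 0.0
```

apply_moves:
  targets:
    - [-1,[0,0,0.06],[0,0,0]]
    - [-1,[0,0,0],[0,0,0]]

```text
t: 13.15
ee_pos: [520.9, 43.8, 81.7]
orientation: [-0.384, -3.118, 0.0]
ft_force: [-0.5, -0.0, -0.2]
width: 0.5
grasp_force: 0.0
```

apply_moves:
  targets:
    - [-1,[0,0,0.04],[0,0,0]]
    - [-1,[0,0,0],[0,0,0]]

```text
t: 13.4
ee_pos: [520.9, 43.8, 79.7]
orientation: [-0.384, -3.118, 0.0]
ft_force: [-0.4, 0.6, 0.8]
width: 0.2
grasp_force: 0.0
```

Run:
```python
from h import *
o,im=look("w4",["cap_top"]); print(o["ee_pos"],o["ft_force"])
s=grab("side")
a=cv2.resize(s["pixels"][220:340,210:370],(640,480),interpolation=cv2.INTER_CUBIC)
cv2.imwrite("pics/s4.png",a)
```

```text
cap_top [316. 288.] 0.9 [521.4  42.2  92. ]
[520.91736932  43.81809069  79.73946003] [-0.43570658  0.61123461  0.77127504]
```

View pics/s4.png

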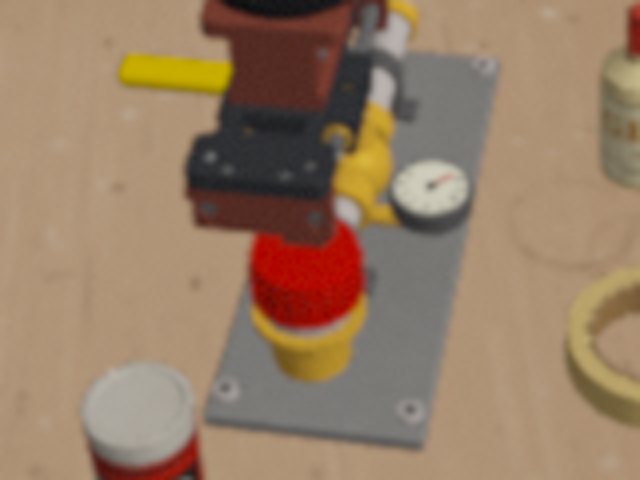

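The side crop shows the gripper above the cap. The cap at (305,270) still has a thin grey gap at (305,320), and there is no force yet. I'll check the wrist view.

Run:
```python
import cv2
a=cv2.imread("pics/w4.png"); cv2.imwrite("pics/w4c.png",cv2.resize(a[200:380,200:440],(800,600),interpolation=cv2.INTER_CUBIC))
```

```text
(no output)
```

View pics/w4c.png

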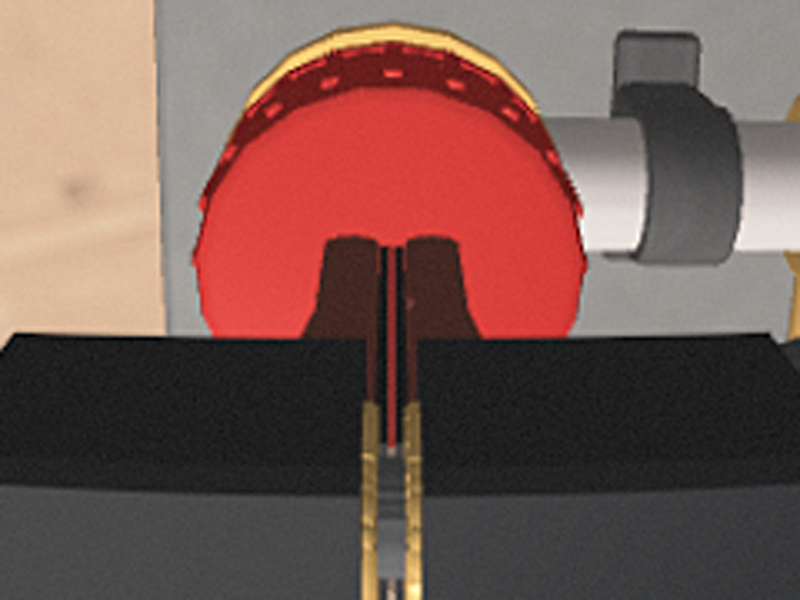

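The wrist crop shows the fingertips centred on the red cap, around (390,240). I'll keep pressing in small steps until the force rises.

apply_moves:
  targets:
    - [-1,[0,0,0.04],[0,0,0]]
    - [-1,[0,0,0],[0,0,0]]

```text
t: 13.8
ee_pos: [520.9, 43.8, 77.7]
orientation: [-0.384, -3.118, 0.0]
ft_force: [-0.2, -0.3, -0.5]
width: 0.6
grasp_force: 0.0
```

apply_moves:
  targets:
    - [-1,[0,0,0.04],[0,0,0]]
    - [-1,[0,0,0],[0,0,0]]

```text
t: 14.05
ee_pos: [520.9, 43.8, 75.7]
orientation: [-0.384, -3.118, 0.0]
ft_force: [0.2, -0.1, 0.5]
width: 0.4
grasp_force: 0.0
```

apply_moves:
  targets:
    - [-1,[0,0,0.04],[0,0,0]]
    - [-1,[0,0,0],[0,0,0]]

```text
t: 14.3
ee_pos: [520.9, 43.8, 73.7]
orientation: [-0.384, -3.118, 0.0]
ft_force: [-0.0, -0.9, 0.5]
width: 0.2
grasp_force: 0.0
```

Run:
```python
from h import *
ob=ctrl.get_obs(); w=ctrl.get_image("wrist"); cv2.imwrite("pics/w5.png",w["pixels"]); s=grab("side"); cv2.imwrite("pics/side5.png",s["pixels"]); sc=grab("scene"); cv2.imwrite("pics/scene5.png",sc["pixels"])
H=np.array(w["hand_eye"]);p=np.linalg.inv(H)@[0,0,0,1]; p=p[:3];th=np.arctan2(np.hypot(p[0],p[1]),p[2]);K=w["camera_matrix"]
print("tcp px",K[0][2]+K[0][0]*th*p[0]/np.hypot(p[0],p[1]),K[1][2]+K[0][0]*th*p[1]/np.hypot(p[0],p[1]))
def red(a): 
    h=cv2.cvtColor(a,cv2.COLOR_BGR2HSV); return ((h[...,0]<8)|(h[...,0]>172))&(h[...,1]>200)&(h[...,2]>110)
for f in("w4","w5"):
    m=red(cv2.imread(f"pics/{f}.png"))[200:300,220:420]
    print(f,"max width",m.any(0).nonzero()[0][[0,-1]]+220, m.any(1).nonzero()[0][0]+200)
for f,(c0,c1,r0,r1) in {"side0":(268,308,265,318),"side5":(268,308,265,318),"scene0":(300,352,285,350),"scene5":(300,352,285,350)}.items():
    a=cv2.imread(f"pics/{f}.png"); m=red(a)[r0:r1,c0:c1]
    r=m.any(1).nonzero()[0]; print(f,"red rows",r[0]+r0,r[-1]+r0,"lowest per col",[m[:,c].nonzero()[0][-1]+r0 if m[:,c].any() else 0 for c in range(0,c1-c0,6)])
for n in("side","scene"):
    im={"side":s,"scene":sc}[n]
    for z in(94,82,70,52):
        q=np.array(im["view"])@[521,43.5,z,1];q=np.array(im["camera_matrix"])@q[:3];print(n,z,np.round(q[:2]/q[2],1))
a=np.hstack([cv2.resize(cv2.imread(f"pics/{f}.png")[265:365,270:370],(400,400),interpolation=cv2.INTER_CUBIC) for f in("scene0","scene5")])
cv2.imwrite("pics/cmp.png",a)
print(ob["ee_pos"],ob["ft_force"],ob["joint_torque"])
```

```text
tcp px 319.0067346266028 278.0782198098844
w4 max width [258 375] 213
w5 max width [256 377] 215
side0 red rows 273 300 lowest per col [0, np.int64(295), np.int64(300), np.int64(300), np.int64(299), np.int64(295), 0]
side5 red rows 276 300 lowest per col [0, np.int64(295), np.int64(300), np.int64(300), np.int64(299), np.int64(295), 0]Traceback (most recent call last):
  File "<stdin>", line 12, in <module>
IndexError: index 0 is out of bounds for axis 0 with size 0
```

Run:
```python
from h import *
ob=ctrl.get_obs();print(np.round(ob["ee_pos"],1),np.round(ob["ft_force"],1),np.round(ob["moment"],2))
for f in("w1","w3","w4","w5"):
    a=cv2.imread(f"pics/{f}.png").astype(int)
    print(f); 
    for c in(306,309,326,331): print("  col",c,[tuple(a[r,c]) for r in range(262,284,2)])
def red(a): 
    h=cv2.cvtColor(a,cv2.COLOR_BGR2HSV); return ((h[...,0]<8)|(h[...,0]>172))&(h[...,1]>180)&(h[...,2]>70)
s=cv2.imread("pics/scene0.png");t=cv2.imread("pics/scene5.png")
a=np.hstack([cv2.resize(x[280:360,285:365],(400,400),interpolation=cv2.INTER_CUBIC) for x in(s,t)])
cv2.imwrite("pics/cmp.png",a)
```

```text
[521.   43.8  73.9] [-0.2  0.6 -0.1] [-0.01 -0.05  0.01]
w1
  col 306 [(np.int64(146), np.int64(203), np.int64(228)), (np.int64(147), np.int64(202), np.int64(229)), (np.int64(146), np.int64(202), np.int64(228)), (np.int64(151), np.int64(208), np.int64(232)), (np.int64(97), np.int64(133), np.int64(161)), (np.int64(25), np.int64(27), np.int64(56)), (np.int64(30), np.int64(37), np.int64(64)), (np.int64(31), np.int64(34), np.int64(63)), (np.int64(35), np.int64(39), np.int64(65)), (np.int64(31), np.int64(37), np.int64(63)), (np.int64(29), np.int64(35), np.int64(60))]
  col 309 [(np.int64(148), np.int64(203), np.int64(233)), (np.int64(148), np.int64(202), np.int64(228)), (np.int64(149), np.int64(206), np.int64(230)), (np.int64(148), np.int64(203), np.int64(229)), (np.int64(139), np.int64(190), np.int64(222)), (np.int64(20), np.int64(20), np.int64(48)), (np.int64(28), np.int64(34), np.int64(62)), (np.int64(33), np.int64(38), np.int64(63)), (np.int64(30), np.int64(33), np.int64(62)), (np.int64(24), np.int64(33), np.int64(60)), (np.int64(30), np.int64(35), np.int64(63))]
  col 326 [(np.int64(
[... 6335 characters left out ...]
nt64(42), np.int64(69)), (np.int64(32), np.int64(38), np.int64(67)), (np.int64(28), np.int64(35), np.int64(66)), (np.int64(30), np.int64(38), np.int64(66)), (np.int64(38), np.int64(44), np.int64(70))]
  col 331 [(np.int64(63), np.int64(65), np.int64(219)), (np.int64(62), np.int64(65), np.int64(220)), (np.int64(59), np.int64(64), np.int64(219)), (np.int64(58), np.int64(63), np.int64(220)), (np.int64(53), np.int64(57), np.int64(179)), (np.int64(31), np.int64(37), np.int64(55)), (np.int64(34), np.int64(37), np.int64(67)), (np.int64(33), np.int64(41), np.int64(67)), (np.int64(35), np.int64(38), np.int64(69)), (np.int64(33), np.int64(39), np.int64(67)), (np.int64(31), np.int64(34), np.int64(63))]
```

View pics/cmp.png

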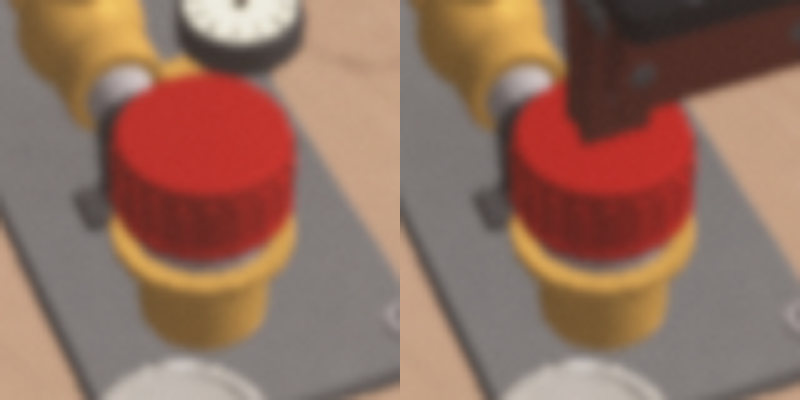

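The scene comparison shows the cap unmoved. The fingertip at crop (585,140) is only just at the cap top, so the real tips sit higher than the reported TCP. I'll continue down in small steps and watch the force.

apply_moves:
  targets:
    - [-1,[0,0,0.05],[0,0,0]]
    - [-1,[0,0,0],[0,0,0]]

```text
t: 14.7
ee_pos: [521.0, 43.8, 71.3]
orientation: [-0.384, -3.118, 0.0]
ft_force: [0.2, -0.0, -0.4]
width: 0.4
grasp_force: 0.0
```

apply_moves:
  targets:
    - [-1,[0,0,0.05],[0,0,0]]
    - [-1,[0,0,0],[0,0,0]]

```text
t: 14.95
ee_pos: [521.1, 43.9, 68.9]
orientation: [0.384, 3.118, 0.0]
ft_force: [-1.3, 0.6, 1.7]
width: 0.4
grasp_force: 1.1
```

apply_moves:
  targets:
    - [-1,[0,0,0.05],[0,0,0]]
    - [-1,[0,0,0],[0,0,0]]

```text
t: 15.2
ee_pos: [521.0, 43.8, 66.4]
orientation: [0.384, 3.118, 0.0]
ft_force: [-0.6, 0.2, 2.0]
width: 0.4
grasp_force: 1.3
```

apply_moves:
  targets:
    - [-1,[0,0,0.05],[0,0,0]]
    - [-1,[0,0,0],[0,0,0]]

```text
t: 15.45
ee_pos: [521.0, 43.8, 63.8]
orientation: [0.384, 3.118, 0.0]
ft_force: [-0.3, -0.4, 2.3]
width: 0.7
grasp_force: 1.2
```

apply_moves:
  targets:
    - [-1,[0,0,0.05],[0,0,0]]
    - [-1,[0,0,0],[0,0,0]]

```text
t: 15.7
ee_pos: [521.0, 43.8, 61.2]
orientation: [-0.384, -3.118, 0.0]
ft_force: [0.1, -0.1, 2.6]
width: 0.5
grasp_force: 1.2
```

apply_moves:
  targets:
    - [-1,[0,0,0.04],[0,0,0]]
    - [-1,[0,0,0],[0,0,0]]

```text
t: 15.95
ee_pos: [521.1, 43.8, 59.9]
orientation: [0.384, 3.118, 0.0]
ft_force: [-3.5, -1.1, 10.7]
width: 0.3
grasp_force: 5.4
```

apply_moves:
  targets:
    - [-1,[0,0,0.04],[0,0,0]]
    - [-1,[0,0,0],[0,0,0]]

```text
t: 16.2
ee_pos: [521.3, 43.8, 59.7]
orientation: [0.384, 3.117, 0.0]
ft_force: [-8.6, -0.7, 31.0]
width: 0.6
grasp_force: 15.7
```

apply_moves:
  targets:
    - [-1,[0,0,0.03],[0,0,0]]
    - [-1,[0,0,0],[0,0,0]]

```text
t: 16.45
ee_pos: [521.4, 43.9, 59.5]
orientation: [0.384, 3.117, 0.0]
ft_force: [-14.2, -0.6, 47.6]
width: 0.4
grasp_force: 23.4
```

The cap is hard against its seat. I'll retract straight up and check.

apply_moves:
  targets:
    - [-1,[0,0,-0.15],[0,0,0]]
    - [-1,[0,0,-0.6],[0,0,0]]
    - [-1,[0,0,-0.8],[0,0,0]]
    - [-1,[0,0,-0.8],[0,0,0]]
    - [-1,[0,0,-0.8],[0,0,0]]
    - [-1,[-0.7,0.5,-0.5],[0,0,0]]
    - [-1,[-0.7,0.6,0],[0,0,0]]
    - [-1,[0,0,0],[0,0,0]]

```text
t: 17.45
ee_pos: [604.2, 81.2, 237.9]
orientation: [0.382, 3.117, 0.001]
ft_force: [-0.0, -0.0, 0.1]
width: 0.5
grasp_force: 0.0
```

Run:
```python
from h import *
o,im=look("w6"); print(o["t"],np.round(o["ee_pos"],1),np.round(o["ft_force"],1))
s=grab("side");sc=grab("scene")
a=cv2.imread("pics/scene0.png")
c=lambda x,r,k,n:cv2.resize(x[r:r+n,k:k+n],(400,400),interpolation=cv2.INTER_CUBIC)
top=np.hstack([c(a,280,285,80),c(sc["pixels"],280,285,80)]); 
bot=cv2.resize(np.hstack([sc["pixels"][190:430,220:460],im["pixels"][0:240,120:560]]),(800,200+60))[:200]
cv2.imwrite("pics/fin.png",np.vstack([top,bot]))
```

```text
lever_grip [391.  37.] 0.74 [456.2 184.  100. ]
valve_axis [390. 146.] 0.84 [551.4 158.8 100. ]
cap_top [256. 144.] 0.78 [521.4  44.8  92. ]
manifold [370. 145.] 0.81 [549.1 155.5   0. ]
oil_bottle [424. 282.] 0.88 [728.2 187.1   0. ]
tin_tall [167.  98.] 0.98 [432.5 -58.9   0. ]
wood_roll [560. 117.] 0.87 [558.8 417.8   0. ]
17.45 [604.2  81.2 237.9] [-0.  -0.   0.1]
```

View pics/fin.png

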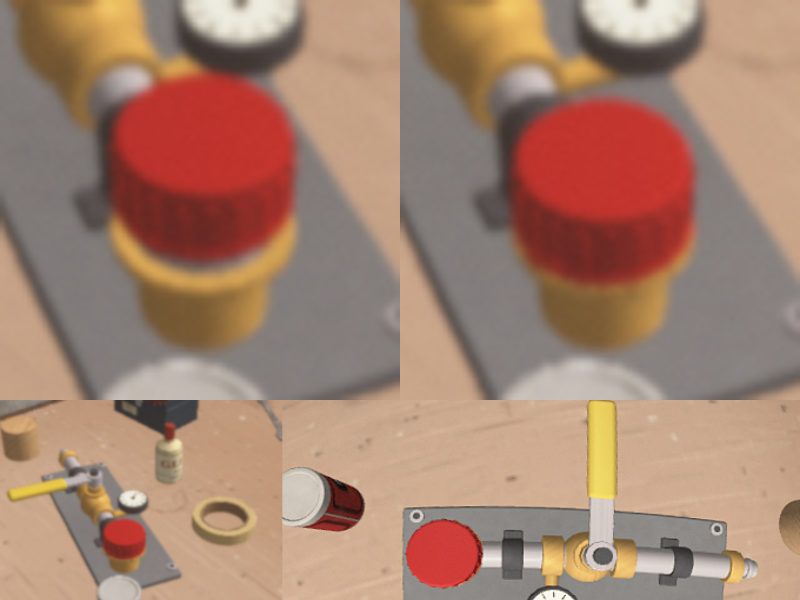

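In the last picture the cap has moved down onto its collar, from crop (205,165) to (605,190), and the gap is gone. The lever is square across the pipe at (602,450), and the neighbours have not moved.

```bash
python3 -c "
from workcell import ctrl
print(ctrl.close_job())"
```

```text
the job is handed in; nothing more can be done
None
```

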